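# Clear the lantern off the wine case and secure its lid

### The job

The wine case is about to be carried away: lift the lantern off its lid and set it down gently, upright and wholly on the round cork mat beside the case, and turn the wooden turnbutton on the case until it points square across the lid's edge, so that the lid is secured. Keep the lantern upright on the way, do not drop it, and leave the bottle, the cup and the mallet as they are.

Things in the scene. Friction and masses are not known exactly. Their poses are not given: they have to be found in the camera images.
- lantern: battery lantern, about 0.5 kg, 178 mm high, standing on the case's lid. Dark round base 90 mm across and 28 mm high, clear globe 72 mm across, dark cap 84 mm across whose top is 126 mm up; above it a rigid straight black handle bar on two uprights. Origin: centre of its underside; z up; x along the handle bar
- lantern_handle (a point): middle of the lantern's handle bar, 170 mm above its underside. The bar is 82 mm long (along the lantern's x), 14 mm thick (y), 16 mm high; the uprights stand 33 to 41 mm either side of the middle; 36 mm free below the bar, over the cap
- mat: round cork mat, 180 mm across, 6 mm thick, fixed on the bench to the left or right of the case. Origin: centre of its underside, z up
- case: wooden wine case, shut, fixed (too heavy to move): 330 mm long (its x), 200 wide (y), 105 high. Origin: centre of its underside, z up; -x end nearer the robot. The lid is a pale wooden panel flush in the top, outlined by a dark groove, from 45 mm off the -x end, with two small steel hinge plates at the +x end; the 44 mm rail at the -x end carries the turnbutton
- turnbutton (a joint): angle of the turnbutton (rad): at 0 it lies along the rail, pointing to the case's +y, clear of the lid; it grows clockwise seen from above; at 1.57 it points to the case's +x, square across the lid's edge (secured); stop at 1.66. Light friction (about 0.05 N m): it stays where it is left
- turnbutton_pivot (a point): the turnbutton's pivot (a steel screw), 141 mm from the case's origin towards its -x, on the middle line, at half the height of the turnbutton (117 mm above the bench). The turnbutton is a wooden bar, 20 mm wide, 18 mm thick, its underside 3 mm and its top 21 mm above the case's top; it reaches 75 mm from the pivot one way and 10 mm the other
- turnbutton_grip (a point): a point on the turnbutton's middle line 50 mm from the pivot towards its long end, at half its thickness
- bottle: bystander: green wine bottle standing, 300 mm high, 74 mm across; origin at the centre of its underside
- cup: bystander: steel tasting cup standing, 80 mm high, 76 mm across; origin at the centre of its underside
- mallet: bystander: rubber mallet lying, 293 mm long along its x, head 55 x 100 x 55 mm at its +x end; origin under it, 155 mm from the handle's end
Things that resemble listed ones, but are neither listed nor needed, are in the scene too. There is more than one size of the mat; the one meant has the size given above. What is shaped like the lantern but green is not meant.

How it is judged (in metres and radians):
At the end, for the whole second after the job is handed in: The lantern stands upright (within 0.1 rad) and at rest on the cork mat, its axis within 47 mm of the mat's centre and its underside less than 12 mm above the bench; the turnbutton is at more than 1.3 rad (horizontal distance between lantern and mat below 0.047 m and z of lantern in the frame of mat below 0.012 m and angle between lantern's own z axis and vertical below 0.1 rad and linear speed of lantern below 0.02 m/s and value of joint turnbutton above 1.3 rad); the robot touches nothing.
It fails at once if the lantern is tipped by more than 0.6 rad (angle between lantern's own z axis and vertical above 0.6 rad).
It fails at once if the lantern is dropped: untouched by the robot it moves faster than 0.6 m/s (a free fall of about 18 mm) (linear speed of lantern above 0.6 m/s and contact force between each of the fingers, the arm and lantern below 0.1 N).
It fails at once if the bottle, the cup or the mallet is moved by more than 40 mm, or the bottle or cup is tipped by more than 0.5 rad (distance of any of bottle, cup, mallet from where it was at the start of the episode above 0.04 m or angle between any of bottle, cup's own z axis and vertical above 0.5 rad).
It also fails if it takes over 59 s, if anything falls off the work surface, if the arm or the gripper's body presses on something with over 40 N, if the wrist force passes 120 N, or if a joint passes its speed limit or range.

### The arm

A 6-joint arm with a two-finger parallel gripper is mounted at the origin on the work surface. World frame = base frame: x ahead of the robot, y to its left, z up, the work surface at z = 0. Lengths are in mm, angles in rad, forces in N, time in s.
With the tool pointing down it reaches from about 350 to 975 mm from the base axis. Payload 7.1 kg.
Tool frame: the origin (TCP) lies midway between the tips of the shut fingers; the grasp point (between the pads) lies 19 mm behind it; z points along the fingers, y is the line along which they close (so a half turn about z gives the same grasp; the last joint's range is limited). The gripper opens to 88 mm and grips with 3 to 60 N. Pads are 20 mm wide; open, the fingers measure 115 mm over their backs; the gripper's body (75 mm by 178 mm) begins 61 mm behind the grasp point.
Start: joints at [1.283, 0.423, 1.63, -0, 1.089, -0.019], TCP at [165.953, 602.548, 222.675] pointing down, gripper open.
Joint ranges: [-3, 3], [-0.9, 2.11], [0.09, 2.58], [-1.31, 4.45], [0.11, 2.69], [-2.54, 2.54]. Speed limits (rad/s): [2.39, 2.39, 3.01, 3.14, 3.14, 3.14].

### API

Orientations are given as a rotation vector (axis times angle).
In Python, from workcell import ctrl gives the robot as it stands. The module is installed in compiled form; this text tells all that it offers.
- The arm moves only by the tool apply_moves, never from a script. Its argument "targets" is a list of rows, each a list of 3 entries, a list of its own where there are three numbers: the opening, from -1 (shut) to 1 (fully open), then the shift along the tool's x, y, z normalised to -1 to 1, where 1 is 5 cm, then the turn, a rotation vector about the tool's x, y, z normalised to -1 to 1, where 1 is 90 degrees. In form: [[jaw, [x, y, z], [wx, wy, wz]], ...]. A call has 1 to 8 rows; each row shifts and turns the commanded pose from where the row before left it, along the tool's axes as they then stand; what a row does not reach is not made up. A row lasts 1/8 s, in which the tool goes at most 62.5 mm and 10.7 degrees, less where a joint would pass 70% of its speed; a pose out of reach is approached as far as the arm can. A call with a number of a shift or a turn outside -1 to 1 is refused whole. A call with a gripper value outside its range is refused whole. The fingers move at their own pace and stop on an object; the grip force is fixed at half the most. Time passes only in rows, so rows that do not move let the fingers close. It gives the time, the measured TCP pose, the force, the opening and the grip force at its end, in the units of the state.
- ctrl.get_obs(): the state, without advancing time (a new reading comes with each control period).
- ctrl.get_image(name): name is "side" or "top" or "wrist"; returns a dict with "pixels" (420x560x3 uint8, blue, green, red), "camera_matrix" (3x3 intrinsics, pixels), "k1" (the pictures are not rectified: a ray, as slopes to the right and down, at radius r is drawn at 1 + k1 r^2 times it, then the intrinsics apply), "view" (4x4, takes a point from world to camera coordinates); the wrist camera has in their place "hand_eye" (4x4, takes a point from camera to tool coordinates, whose origin is the TCP and whose axes are the flange's). Camera axes: x right, y down, z forward; pixel columns grow to the right and rows downward; lengths in mm; the calibration is good to about 2 mm. A picture is of the moment at which its call begins: read the wrist's pose just before it. There is no depth.
- ctrl.close_job(): hands the job in; it is judged then, once.
Trained networks look in the newest picture that a camera, given by its name, has taken for a name from the list of things; names that differ only in an ending like _2 or _b are one class to them, and where a whole thing is asked for, a point or a joint stands for the part that bears it (a point fixed in the world has none). Each returns a list of dicts, best first, with "score" (0 to 1); they miss things now and then, are a little off and sometimes report something else, mostly with a low value. They report only what shows in the picture. A call takes as long as a camera call. They do not tell look-alikes from the thing itself.
- ctrl.masks_of(label, camera): "region" (420x560 bool, what is visible of it) and "bbox" ([left, top, right, bottom] in pixels, round what is visible of it).
- ctrl.pinpoint(label, camera): "xy" ([column, row] in pixels: a listed point, or the origin of a listed thing).
The state is a dict: "t": time; "qpos": joint angles; "qvel": joint speeds; "joint_torque": joint torques, N m; "ee_pos": TCP position; "orientation": TCP orientation; "ft_force": force on the tool from outside, world axes, zero at the start; "moment": the same for the moment, N m; "width": finger opening in mm; "grasp_force": force on a finger pad.
Only numpy, scipy, OpenCV 4.12 (cv2) and the standard library are available. Lean on these libraries where they do the work, as an engineer would, in place of code of your own. Each camera call takes 0.05 s, during which the arm holds its last target. There are 200 camera calls.

## Working session

There is one attempt and no reset: what is moved stays moved. The work goes in short steps, Python scripts to look and compute and a tool call to move; the robot and the scene stay as the last step left them, time stands still between calls to the robot, and variables do not carry over. Pictures are saved under pics/ and viewed, at most 10 in all, crops included, and the job is handed in when it is done.

Besides the shell and the picture viewer there is one more tool, called after ">>>" as name(argument=value, ...), one argument or row to a line, values as JSON. apply_moves: Moves the arm, as the interface text tells. Scaled input: -1 to 1 covers 5 cm each way for a shift and 90 degrees each way for a turn. Its arguments: {"type":"object","properties":{"targets":{"type":"array"}},"required":["targets"]}

```bash
mkdir -p pics; cat > h.py <<'E'
import numpy as np, cv2
from scipy.spatial.transform import Rotation as R
from workcell import ctrl
def ray(im,px,T=None):
    K=np.array(im["camera_matrix"]);d=np.array([im["k1"],0,0,0,0],float)
    # model: radial k1 only
    s=cv2.undistortPoints(np.array([[px]],float),K,d)[0,0]
    V=np.linalg.inv(np.array(im["view"])) if T is None else T
    return V[:3,3],V[:3,:3]@np.array([s[0],s[1],1.])
def onz(im,px,z,T=None):
    o,d=ray(im,px,T);return o+d*(z-o[2])/d[2]
def tool(o): 
    T=np.eye(4);T[:3,:3]=R.from_rotvec(o["orientation"]).as_matrix();T[:3,3]=o["ee_pos"];return T
def tri(rs):
    A=0;b=0
    for o,d in rs:
        d=d/np.linalg.norm(d);P=np.eye(3)-np.outer(d,d);A=A+P;b=b+P@o
    return np.linalg.solve(A,b)
E
python3 - <<'E'
from h import *
np.set_printoptions(precision=1,suppress=True)
ob=ctrl.get_obs();print(ob["t"],ob["orientation"],ob["width"],tool(ob)[:3,:3])
zs=dict(lantern=0,lantern_handle=275,mat=0,case=0,turnbutton_pivot=117,turnbutton_grip=117,bottle=0,cup=0,mallet=0)
for c in("top","side"):
    im=ctrl.get_image(c);cv2.imwrite(f"pics/{c}0.png",im["pixels"]);print(c,np.linalg.inv(im["view"])[:3,3])
    for n,z in zs.items():
        if n=="lantern":z=105
        for r in ctrl.pinpoint(n,c):
            print(n,round(r["score"],2),np.array(r["xy"]),onz(im,r["xy"],z))
E
```

```text
0.0 [-0.4 -3.1  0. ] 87.73293745571554 [[-1.   0.3 -0. ]
 [ 0.3  1.  -0. ]
 [ 0.  -0.  -1. ]]
top [ 246.2  -12.5 1844.7]
lantern 0.89 [221.9 194.1] [595.2 189.6 105. ]
lantern 0.87 [261.  227.9] [455.2  26.9 105. ]
lantern 0.39 [214.2 243.7] [390.3 216.  105. ]
lantern_handle 0.83 [217.3 188.5] [582.4 187.5 275. ]
lantern_handle 0.75 [257.8 222.9] [453.3  35.  275. ]
mat 0.95 [408.2 255.3] [ 350.6 -605.7    0. ]
mat 0.71 [325.8 200.3] [ 590.4 -253.9    0. ]
mat 0.59 [319.3 256.2] [ 346.6 -221.4    0. ]
case 0.98 [219.7 210.4] [543.9 209.6   0. ]
turnbutton_pivot 0.4 [213.1 239.7] [405.4 219.2 117. ]
turnbutton_grip 0.68 [201.6 236.7] [417.3 265.9 117. ]
bottle 0.89 [381.8 208.8] [ 553.5 -499.4   -0. ]
cup 0.69 [266.1 160.9] [767.8   8.9   0. ]
mallet 0.67 [157.9 215.2] [521.8 477.5   0. ]
side [  291.1 -1480.7  1366.8]
lantern 0.83 [287.  188.6] [588.7 188.4 105. ]
lantern 0.81 [263.1 232.6] [448.6 -81.8 105. ]
lantern_handle 0.96 [285.2 155.1] [579.8 195.1 275. ]
lantern_handle 0.58 [263.1 201.2] [449.3 -99.7 275. ]
mat 0.98 [239.3 281.9] [ 336.9 -229.2    0. ]
mat 0.82 [254.9 368.3] [ 352.3 -607.8    0. ]
mat 0.62 [308.5 277.9] [ 600.3 -248.9    0. ]
case 0.78 [275.5 205.4] [540.8 209.3   0. ]
turnbutton_pivot 0.52 [246.2 183.1] [415.1 238.9 117. ]
turnbutton_grip 0.56 [247.3 178.4] [423.5 273.6 117. ]
cup 0.88 [330.4 230.5] [747.3   4.8   0. ]
cup 0.6 [307.9 278. ] [ 597.9 -249.     0. ]
cup 0.58 [278.6 205.6] [554.5 205.7   0. ]
mallet 0.6 [264.1 173.1] [522.6 470.6   0. ]
mallet 0.46 [245.4 180. ] [425.5 425.9   0. ]
```

```bash
python3 -c "
import cv2
a=cv2.imread('pics/top0.png')[110:320,110:450];cv2.imwrite('pics/top0c.png',cv2.resize(a,None,fx=2.3,fy=2.3,interpolation=cv2.INTER_CUBIC))
a=cv2.imread('pics/side0.png')[100:400,160:400];cv2.imwrite('pics/side0c.png',cv2.resize(a,None,fx=2,fy=2,interpolation=cv2.INTER_CUBIC))"
```

```text
(no output)
```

View pics/top0c.png

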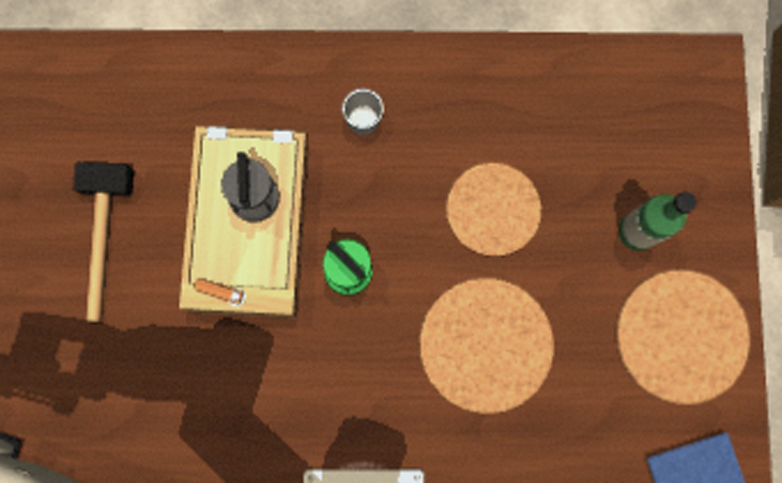

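View pics/side0c.png

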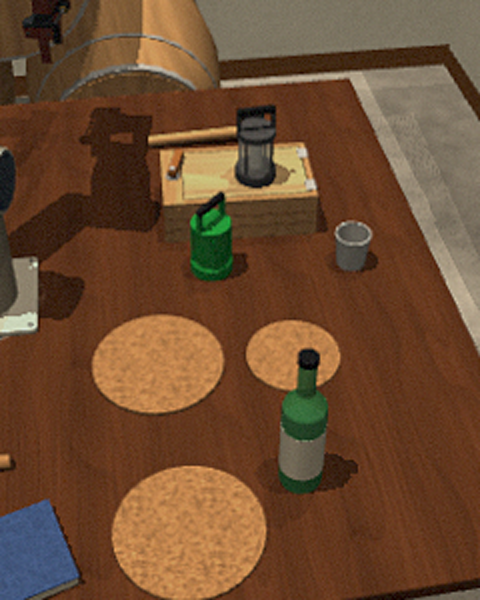

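The top view shows the dark lantern on the case and the green look-alike right of it. The turnbutton lies partly along the rail, at about (218,290) in the crop. There are two large mats and one smaller one at crop (494,208), which looks like the 180 mm mat. I'll check the mat sizes and plan the first move to a wrist viewpoint.

```bash
cat >> h.py <<'E'
def plan(target,n,turn=0):
    """even rows (tool units) to a world target; turn about tool z, deg, done at the same time"""
    T=tool(ctrl.get_obs());d=(np.array(target,float)-T[:3,3])
    for i in range(n):
        Rt=T[:3,:3]@R.from_rotvec([0,0,np.radians(turn)*i/n]).as_matrix()
        if i in(0,n-1) or turn: print(i,np.round(Rt.T@d/n/50,3),round(turn/n/90,4))
E
python3 - <<'E'
from h import *
np.set_printoptions(precision=3,suppress=True)
ims={c:ctrl.get_image(c) for c in("top","side")}
for c in ims:
    for r in ctrl.masks_of("mat",c):
        m=r["region"].astype(np.uint8);cs,_=cv2.findContours(m,0,1);k=max(cs,key=len)[:,0,:]
        p=np.array([onz(ims[c],q,6)[:2] for q in k],np.float32)
        print(c,r["score"],cv2.fitEllipse(p))
P={}
for n in("lantern","lantern_handle"):
    print(n,tri([ray(ims[c],ctrl.pinpoint(n,c)[0]["xy"]) for c in ims]), [ (r["score"],r["xy"]) for c in ims for r in ctrl.pinpoint(n,c)])
r=ctrl.masks_of("case","top")[0];print("case",r["bbox"])
w=ctrl.get_image("wrist");print(np.array(w["hand_eye"]),w["camera_matrix"],w["k1"])
print(tool(ctrl.get_obs()))
plan([450,210,430],14)
E
```

```text
top 0.89 ((330.6722717285156, -229.2462921142578), (244.06072998046875, 247.1088104248047), 175.41311645507812)
top 0.79 ((588.7379150390625, -246.50396728515625), (174.42971801757812, 175.00474548339844), 119.02857208251953)
top 0.72 ((346.8516845703125, -596.7879638671875), (240.90185546875, 245.05833435058594), 50.795166015625)
side 0.84 ((334.68218994140625, -228.98878479003906), (243.05831909179688, 251.42828369140625), 3.2237961292266846)
side 0.65 ((587.2018432617188, -243.98179626464844), (166.93792724609375, 176.60682678222656), 129.09605407714844)
side 0.62 ((351.483154296875, -599.87646484375), (243.3621063232422, 249.3887176513672), 173.3237762451172)
lantern [501.014  20.056 222.687] [(0.62, [261.0, 226.3]), (0.57, [224.6, 195.7]), (0.91, [286.0, 190.0]), (0.79, [264.0, 231.3]), (0.38, [265.0, 173.3]), (0.21, [246.9, 180.7])]
lantern_handle [504.273  19.619 373.485] [(0.96, [260.0, 220.8]), (0.76, [213.9, 189.0]), (0.95, [288.1, 157.5]), (0.93, [267.2, 202.0])]
case [186.3, 164.3, 243.5, 248.8]
[[  -0.      -0.958   -0.286   78.905]
 [   1.      -0.      -0.      -0.904]
 [  -0.      -0.286    0.958 -161.22 ]
 [   0.       0.       0.       1.   ]] [[309.154   0.    281.886]
 [  0.    309.154 206.758]
 [  0.      0.      1.   ]] -0.06742370254481876
[[ -0.964   0.266  -0.    165.971]
 [  0.266   0.964  -0.    602.54 ]
 [  0.     -0.     -1.    222.679]
 [  0.      0.      0.      1.   ]]
0 [-0.54  -0.433 -0.296] 0.0
13 [-0.54  -0.433 -0.296] 0.0
```

>>> apply_moves(
  targets=[
    [1,[-0.54,-0.43,-0.3],[0,0,0]],
    [1,[-0.54,-0.43,-0.3],[0,0,0]],
    [1,[-0.54,-0.43,-0.3],[0,0,0]],
    [1,[-0.54,-0.43,-0.3],[0,0,0]],
    [1,[-0.54,-0.43,-0.3],[0,0,0]],
    [1,[-0.54,-0.43,-0.3],[0,0,0]],
    [1,[-0.54,-0.43,-0.3],[0,0,0]],
    [1,[-0.54,-0.43,-0.3],[0,0,0]],
  ],
)

```text
t: 2.7
ee_pos: [329.0, 378.4, 343.3]
orientation: [0.421, 3.113, 0.001]
ft_force: [0.2, 0.8, -0.3]
width: 87.7
grasp_force: 0.0
```

>>> apply_moves(
  targets=[
    [1,[-0.54,-0.43,-0.3],[0,0,0]],
    [1,[-0.54,-0.43,-0.3],[0,0,0]],
    [1,[-0.54,-0.43,-0.3],[0,0,0]],
    [1,[-0.54,-0.43,-0.3],[0,0,0]],
    [1,[-0.54,-0.43,-0.3],[0,0,0]],
    [1,[-0.54,-0.43,-0.3],[0,0,-0.085]],
    [1,[0,0,0],[0,0,-0.085]],
    [1,[0,0,0],[0,0,0]],
  ],
)

```text
t: 3.7
ee_pos: [450.6, 211.6, 432.8]
orientation: [0.006, 3.141, 0.0]
ft_force: [-1.2, -0.5, -0.1]
width: 87.6
grasp_force: 0.0
```

```bash
python3 - <<'E'
from h import *
np.set_printoptions(precision=1,suppress=True)
ob=ctrl.get_obs();T=tool(ob);print(ob["t"],T)
im=ctrl.get_image("wrist");cv2.imwrite("pics/w1.png",im["pixels"]);W=T@np.array(im["hand_eye"])
for n,z in dict(lantern=105,lantern_handle=275,turnbutton_pivot=117,turnbutton_grip=117,case=0).items():
    for r in ctrl.pinpoint(n,"wrist"): print(n,round(r["score"],2),r["xy"],onz(im,r["xy"],z,W))
E
```

```text
3.7 [[ -1.    0.    0.  450.6]
 [  0.    1.    0.  211.6]
 [ -0.    0.   -1.  432.8]
 [  0.    0.    0.    1. ]]
lantern 0.7 [275.1, 248.8] [593.3 198.6 105. ]
lantern 0.64 [285.8, 206.4] [517.1 217.  105. ]
lantern 0.62 [189.1, 174.6] [463.   61.2 105. ]
lantern_handle 0.91 [156.2, 190.3] [447.9  76.1 275. ]
lantern_handle 0.68 [270.1, 303.9] [588.2 196.1 275. ]
turnbutton_pivot 0.62 [289.1, 143.9] [414.3 222.  117. ]
turnbutton_grip 0.87 [317.9, 154.8] [430.9 266.3 117. ]
case 0.9 [283.6, 205.8] [547.1 213.9   0. ]
```

View pics/w1.png

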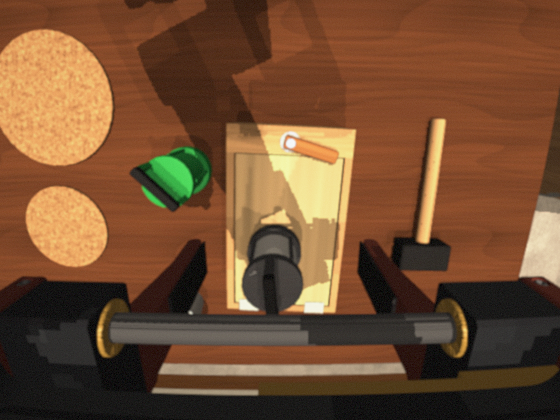

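The wrist view shows the lantern's cap at about (272,280), with its bar running nearly vertical in the picture. The turnbutton's pivot is at (289,143) and its long end at (337,157). I'll zoom in to get the bar's heading.

```bash
python3 - <<'E'
from h import *
a=cv2.imread('pics/w1.png')[225:325,225:325];b=cv2.imread('pics/top0.png')[165:215,200:250]
f=lambda i,s:cv2.resize(cv2.convertScaleAbs(i,alpha=2,beta=20),None,fx=s,fy=s,interpolation=cv2.INTER_CUBIC)
cv2.imwrite('pics/z1.png',np.hstack([f(a,4),f(b,8)]))
E
```

```text
(no output)
```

View pics/z1.png

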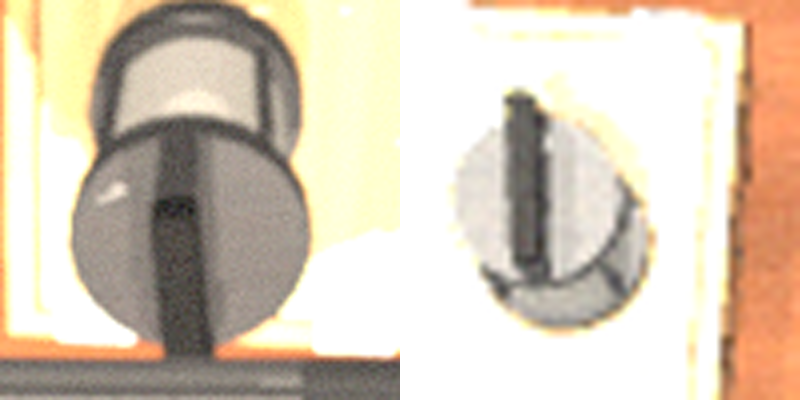

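```bash
python3 - <<'E'
from h import *
np.set_printoptions(precision=1,suppress=True)
t=ctrl.get_image("top");im=ctrl.get_image("wrist");T=tool(ctrl.get_obs());W=T@np.array(im["hand_eye"])
n,f=onz(t,[217.25,199.2],283),onz(t,[214.75,177],283)
print(n,f,(n+f)/2,np.degrees(np.arctan2(*(f-n)[1::-1])))
print("wrist near top edge",onz(im,[268.5,275],283,W),"bar axis",onz(im,[272,313],283,W))
print("cap",onz(im,[272.5,282.5],231,W))
for r in ctrl.pinpoint("lantern_handle","top"):print(r["xy"],onz(t,r["xy"],275))
c=[onz(im,p,105,W) for p in([227,123],[355,129])];print("case near edge",c)
E
```

```text
[540.2 185.7 283. ] [624.6 197.2 283. ] [582.4 191.4 283. ] 7.77401921832563
wrist near top edge [544.3 196.1 283. ] bar axis [594.9 199.5 283. ]
cap [584.5 198.7 231. ]
[257.6, 220.9] [460.8  35.8 275. ]
[218.4, 185.4] [594.3 183.7 275. ]
case near edge [array([382.7, 127.2, 105. ]), array([391.9, 324.6, 105. ])]
```

>>> apply_moves(
  targets=[
    [1,[-0.445,-0.055,0.3],[0,0,0]],
    [1,[-0.445,-0.055,0.4],[0,0,0]],
    [1,[-0.445,-0.055,0.4],[0,0,0]],
    [1,[-0.445,-0.055,0.4],[0,0,0]],
    [1,[-0.445,-0.055,0.4],[0,0,0]],
    [1,[-0.445,-0.055,0.4],[0,0,0]],
    [1,[0,0,0],[0,0,-0.065]],
    [1,[0,0,0],[0,0,0]],
  ],
)

```text
t: 5.15
ee_pos: [583.9, 195.2, 317.2]
orientation: [0.156, -3.137, 0.0]
ft_force: [0.4, -0.0, 0.2]
width: 88.0
grasp_force: 0.0
```

```bash
python3 - <<'E'
from h import *
np.set_printoptions(precision=1,suppress=True)
ob=ctrl.get_obs();T=tool(ob);print(ob["t"],T[:3,3])
a=ctrl.get_image("wrist");s=ctrl.get_image("side")
cv2.imwrite("pics/w2.png",np.hstack([cv2.resize(a["pixels"],(400,300)),cv2.resize(s["pixels"][120:240,220:380],(400,300),interpolation=cv2.INTER_CUBIC)]))
E
```

```text
5.15 [583.9 195.2 317.2]
```

View pics/w2.png

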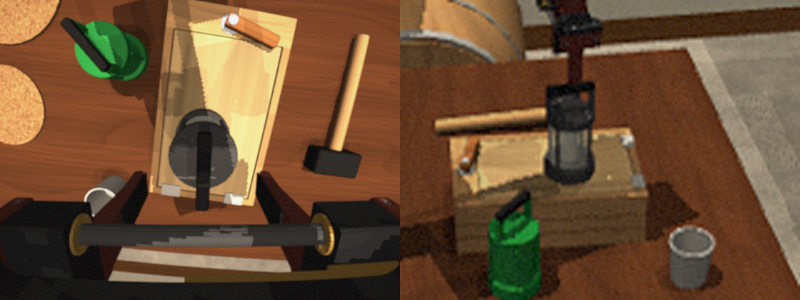

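The bar now runs straight up the wrist picture at x≈203, midway between the fingers, and the side view shows the gripper over the handle. I'll descend and grip.

>>> apply_moves(
  targets=[
    [1,[0,0,0.3],[0,0,0]],
    [1,[0,0,0.3],[0,0,0]],
    [1,[0,0,0.3],[0,0,0]],
    [1,[0,0,0.3],[0,0,0]],
    [1,[0,0,0],[0,0,0]],
  ],
)

```text
t: 5.88
ee_pos: [583.0, 194.9, 255.8]
orientation: [0.157, -3.135, 0.001]
ft_force: [-0.1, -0.1, -0.5]
width: 88.0
grasp_force: 0.0
```

>>> apply_moves(
  targets=[
    [-1,[0,0,0],[0,0,0]],
    [-1,[0,0,0],[0,0,0]],
    [-1,[0,0,0],[0,0,0]],
    [-1,[0,0,0],[0,0,0]],
    [-1,[0,0,0],[0,0,0]],
    [-1,[0,0,0],[0,0,0]],
    [-1,[0,0,0],[0,0,0]],
    [-1,[0,0,0],[0,0,0]],
  ],
)

```text
t: 6.88
ee_pos: [583.8, 195.5, 257.6]
orientation: [0.157, -3.137, -0.001]
ft_force: [-2.3, 2.1, 3.2]
width: 13.7
grasp_force: 30.0
```

>>> apply_moves(
  targets=[
    [-1,[0,0,-0.1],[0,0,0]],
    [-1,[0,0,-0.2],[0,0,0]],
    [-1,[0,0,-0.35],[0,0,0]],
    [-1,[0,0,-0.4],[0,0,0]],
    [-1,[0,0,-0.4],[0,0,0]],
    [-1,[0,0,-0.35],[0,0,0]],
    [-1,[0,0,-0.2],[0,0,0]],
    [-1,[0,0,0],[0,0,0]],
  ],
)

```text
t: 7.88
ee_pos: [584.3, 195.3, 358.6]
orientation: [-0.157, 3.136, 0.001]
ft_force: [0.7, 0.8, -5.9]
width: 13.8
grasp_force: 30.0
```

```bash
python3 - <<'E'
from h import *
np.set_printoptions(precision=2,suppress=True)
ob=ctrl.get_obs();print(ob["t"],ob["ft_force"],ob["moment"],ob["width"])
a=ctrl.get_image("wrist");s=ctrl.get_image("side")
cv2.imwrite("pics/w3.png",np.hstack([cv2.resize(a["pixels"],(400,300)),cv2.resize(s["pixels"][90:210,220:380],(400,300),interpolation=cv2.INTER_CUBIC)]))
plan([585,-246,ob["ee_pos"][2]],16)
E
```

```text
7.875 [ 0.67  0.79 -5.91] [-0.02  0.13  0.04] 13.848468518002377
0 [ 0.05 -0.55 -0.  ] 0.0
15 [ 0.05 -0.55 -0.  ] 0.0
```

View pics/w3.png

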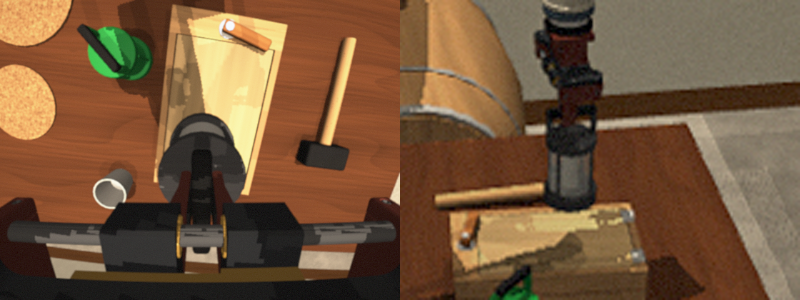

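The lantern hangs upright, clear of the lid. I'll carry it over to the mat.

>>> apply_moves(
  targets=[
    [-1,[0,-0.2,0],[0,0,0]],
    [-1,[0,-0.4,0],[0,0,0]],
    [-1,[0.05,-0.6,0],[0,0,0]],
    [-1,[0.07,-0.65,0],[0,0,0]],
    [-1,[0.07,-0.65,0],[0,0,0]],
    [-1,[0.07,-0.65,0],[0,0,0]],
    [-1,[0.07,-0.65,0],[0,0,0]],
    [-1,[0.07,-0.65,0],[0,0,0]],
  ],
)

```text
t: 8.98
ee_pos: [585.8, -30.7, 357.5]
orientation: [0.156, -3.137, 0.001]
ft_force: [1.0, 0.4, -6.6]
width: 13.6
grasp_force: 30.0
```

>>> apply_moves(
  targets=[
    [-1,[0.07,-0.65,0],[0,0,0]],
    [-1,[0.07,-0.65,0],[0,0,0]],
    [-1,[0.07,-0.65,0],[0,0,0]],
    [-1,[0.07,-0.65,0],[0,0,0]],
    [-1,[0.05,-0.6,0],[0,0,0]],
    [-1,[0.05,-0.4,0],[0,0,0]],
    [-1,[0,-0.2,0],[0,0,0]],
    [-1,[0,0,0],[0,0,0]],
  ],
)

```text
t: 9.98
ee_pos: [586.3, -219.4, 357.5]
orientation: [0.156, -3.138, -0.001]
ft_force: [-0.2, -0.4, -6.6]
width: 13.8
grasp_force: 30.0
```

```bash
python3 - <<'E'
from h import *
np.set_printoptions(precision=3,suppress=True)
ob=ctrl.get_obs();T=tool(ob);print(ob["t"],T[:3,3],ob["width"])
s=ctrl.get_image("side");t=ctrl.get_image("top")
cv2.imwrite("pics/w4.png",np.hstack([cv2.resize(s["pixels"][180:330,220:420],(400,300),interpolation=cv2.INTER_CUBIC),cv2.resize(t["pixels"][130:280,230:430],(400,300),interpolation=cv2.INTER_CUBIC)]))
plan([588,-246,T[2,3]],1)
E
```

```text
9.975 [ 586.325 -219.396  357.495] 13.811510843627682
0 [ 0.024 -0.553  0.001] 0.0
```

View pics/w4.png

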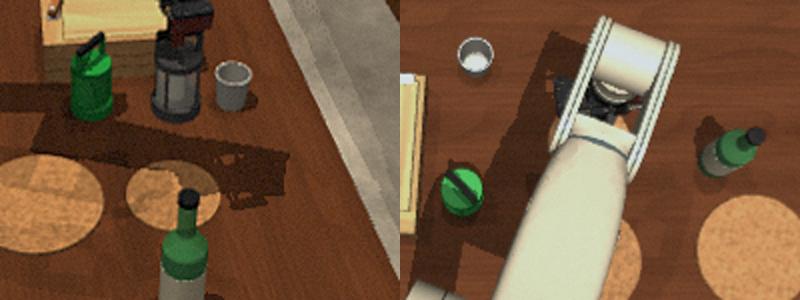

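Side and top views: the lantern hangs upright high above the 180 mm mat, and the bottle and cup are clear. Descending.

>>> apply_moves(
  targets=[
    [-1,[0,-0.15,0.1],[0,0,0]],
    [-1,[0.02,-0.25,0.3],[0,0,0]],
    [-1,[0,-0.15,0.5],[0,0,0]],
    [-1,[0,0,0.6],[0,0,0]],
    [-1,[0,0,0.6],[0,0,0]],
    [-1,[0,0,0.6],[0,0,0]],
    [-1,[0,0,0.5],[0,0,0]],
    [-1,[0,0,0.3],[0,0,0]],
  ],
)

```text
t: 11.08
ee_pos: [587.1, -246.6, 180.2]
orientation: [0.157, -3.135, -0.002]
ft_force: [0.3, -0.5, -6.3]
width: 13.7
grasp_force: 30.0
```

>>> apply_moves(
  targets=[
    [-1,[0,0,0.1],[0,0,0]],
    [-1,[0,0,0.08],[0,0,0]],
    [-1,[0,0,0.06],[0,0,0]],
    [-1,[0,0,0.06],[0,0,0]],
    [-1,[0,0,0],[0,0,0]],
  ],
)

```text
t: 11.7
ee_pos: [588.1, -246.5, 167.8]
orientation: [-0.158, 3.138, -0.0]
ft_force: [0.5, -0.3, -6.8]
width: 14.0
grasp_force: 30.0
```

>>> apply_moves(
  targets=[
    [-1,[0,0,0.05],[0,0,0]],
    [-1,[0,0,0.05],[0,0,0]],
    [-1,[0,0,0.04],[0,0,0]],
    [-1,[0,0,0],[0,0,0]],
  ],
)

```text
t: 12.2
ee_pos: [588.0, -246.5, 160.4]
orientation: [0.157, -3.137, -0.0]
ft_force: [0.0, -0.4, -7.4]
width: 13.8
grasp_force: 30.0
```

>>> apply_moves(
  targets=[
    [-1,[0,0,0.03],[0,0,0]],
    [-1,[0,0,0.02],[0,0,0]],
    [-1,[0,0,0],[0,0,0]],
  ],
)

```text
t: 12.58
ee_pos: [588.3, -246.6, 158.6]
orientation: [-0.158, 3.137, -0.0]
ft_force: [-1.5, 1.6, -1.1]
width: 13.8
grasp_force: 30.0
```

Contact: the weight is off the wrist. One more small step down, then release and retreat straight up.

>>> apply_moves(
  targets=[
    [-1,[0,0,0.01],[0,0,0]],
    [1,[0,0,0],[0,0,0]],
    [1,[0,0,0],[0,0,0]],
    [1,[0,0,0],[0,0,0]],
    [1,[0,0,0],[0,0,0]],
    [1,[0,0,0],[0,0,0]],
    [1,[0,0,0],[0,0,0]],
  ],
)

```text
t: 13.45
ee_pos: [588.2, -246.6, 157.6]
orientation: [0.158, -3.138, 0.0]
ft_force: [0.8, -0.5, -0.4]
width: 70.3
grasp_force: 0.0
```

>>> apply_moves(
  targets=[
    [1,[0,0,-0.2],[0,0,0]],
    [1,[0,0,-0.4],[0,0,0]],
    [1,[0,0,-0.6],[0,0,0]],
    [1,[0,0,-0.7],[0,0,0]],
    [1,[0,0,-0.7],[0,0,0]],
    [-1,[0,0,-0.7],[0,0,0]],
    [-1,[0,0,-0.7],[0,0,0]],
    [-1,[0,0,-0.4],[0,0,0]],
  ],
)

```text
t: 14.45
ee_pos: [588.7, -246.8, 382.0]
orientation: [-0.157, 3.133, -0.003]
ft_force: [0.4, -0.3, 0.0]
width: 61.1
grasp_force: 0.0
```

```bash
python3 - <<'E'
from h import *
np.set_printoptions(precision=3,suppress=True)
ob=ctrl.get_obs();T=tool(ob);print(ob["t"],T,ob["width"])
s=ctrl.get_image("side")
for n,z in(("lantern",6),("lantern_handle",176)):
    for r in ctrl.pinpoint(n,"side"):print(n,r["score"],onz(s,r["xy"],z))
c=np.array([412,223.]);print("rows to above case:");plan([375,290,T[2,3]],16)
E
```

```text
14.45 [[  -0.995   -0.1      0.004  588.667]
 [  -0.1      0.995   -0.002 -246.778]
 [  -0.004   -0.002   -1.     381.962]
 [   0.       0.       0.       1.   ]] 61.122357351936415
lantern 0.91 [455.616  32.646   6.   ]
lantern 0.78 [ 594.725 -252.082    6.   ]
lantern_handle 0.78 [473.503  14.945 176.   ]
lantern_handle 0.64 [ 585.215 -255.176  176.   ]
rows to above case:
0 [ 0.198  0.694 -0.004] 0.0
15 [ 0.198  0.694 -0.004] 0.0
```

>>> apply_moves(
  targets=[
    [-1,[0.1,0.3,0],[0,0,0]],
    [-1,[0.18,0.6,0],[0,0,0]],
    [-1,[0.18,0.75,0],[0,0,0]],
    [-1,[0.18,0.75,0],[0,0,0]],
    [-1,[0.18,0.75,0],[0,0,0]],
    [-1,[0.18,0.75,0],[0,0,0]],
    [-1,[0.18,0.75,0],[0,0,0]],
    [-1,[0.18,0.75,0],[0,0,0]],
  ],
)

```text
t: 15.6
ee_pos: [491.6, 17.0, 376.5]
orientation: [0.158, -3.135, -0.001]
ft_force: [0.2, 0.3, 0.0]
width: 0.3
grasp_force: 0.0
```

>>> apply_moves(
  targets=[
    [-1,[0.18,0.75,0],[0,0,0]],
    [-1,[0.18,0.75,0],[0,0,0]],
    [-1,[0.18,0.75,0],[0,0,0]],
    [-1,[0.18,0.75,0],[0,0,0]],
    [-1,[0.18,0.75,0.2],[0,0,0]],
    [-1,[0.18,0.75,0.4],[0,0,0]],
    [-1,[0.18,0.55,0.4],[0,0,0]],
    [-1,[0.18,0.3,0.2],[0,0,0]],
  ],
)

```text
t: 16.6
ee_pos: [392.8, 274.7, 315.7]
orientation: [0.16, -3.135, 0.003]
ft_force: [-0.2, -0.0, -0.8]
width: 0.4
grasp_force: 0.0
```

```bash
python3 - <<'E'
from h import *
np.set_printoptions(precision=3,suppress=True)
ob=ctrl.get_obs();T=tool(ob);print(ob["t"],T[:3,3],ob["width"])
im=ctrl.get_image("wrist");W=T@np.array(im["hand_eye"]);cv2.imwrite("pics/w5.png",im["pixels"])
for n in("turnbutton_pivot","turnbutton_grip"):
    for r in ctrl.pinpoint(n,"wrist"):print(n,r["score"],r["xy"],onz(im,r["xy"],117,W))
for r in ctrl.masks_of("turnbutton","wrist")[:1]:
    b=cv2.minAreaRect(np.array([onz(im,q[::-1],126,W)[:2] for q in np.argwhere(r["region"])],np.float32));print(r["score"],b)
plan([394,289,T[2,3]],1)
E
```

```text
16.6 [392.81  274.719 315.739] 0.40739294748670923
turnbutton_pivot 0.58 [240.9, 196.7] [412.991 226.041 117.   ]
turnbutton_grip 0.65 [274.4, 210.8] [426.575 267.898 117.   ]
0.75 ((418.88494873046875, 254.57032775878906), (83.8819580078125, 24.298782348632812), 71.57412719726562)
0 [-0.013  0.302  0.042] 0.0
```

View pics/w5.png

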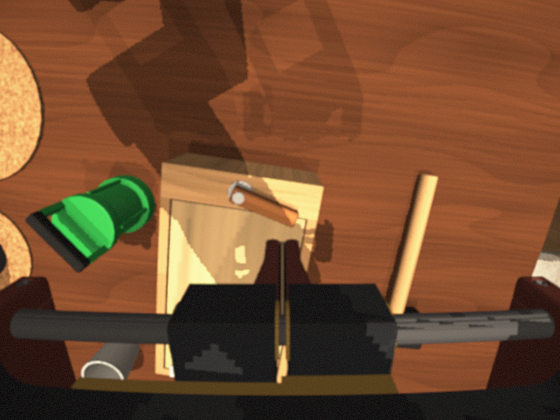

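The wrist view shows the turnbutton from its pivot at (240,195) to its tip at (297,217). The closed fingers are still high above and will come down on its robot side.

>>> apply_moves(
  targets=[
    [-1,[-0.02,0.27,0.2],[0,0,0]],
    [-1,[0,0,0.6],[0,0,0]],
    [-1,[0,0,0.7],[0,0,0]],
    [-1,[0,0,0.7],[0,0,0]],
    [-1,[0,0,0.7],[0,0,0]],
    [-1,[0,0,0.5],[0,0,0]],
    [-1,[0,0,0.3],[0,0,0]],
    [-1,[0,0,0],[0,0,0]],
  ],
)

```text
t: 17.8
ee_pos: [394.6, 287.5, 131.9]
orientation: [0.157, -3.136, 0.001]
ft_force: [-0.7, -0.2, 0.5]
width: 0.3
grasp_force: 0.0
```

>>> apply_moves(
  targets=[
    [-1,[0,0,0.13],[0,0,0]],
    [-1,[0,0,0.13],[0,0,0]],
    [-1,[0,0,0],[0,0,0]],
  ],
)

```text
t: 18.18
ee_pos: [394.6, 287.7, 119.6]
orientation: [0.158, -3.137, 0.0]
ft_force: [-0.5, 0.4, 0.9]
width: 0.5
grasp_force: 0.0
```

```bash
python3 - <<'E'
from h import *
np.set_printoptions(precision=3,suppress=True)
ob=ctrl.get_obs();T=tool(ob);print(ob["t"],T[:3,3],ob["ft_force"])
p=T[:3,3]
for d in([-2.7,60],[17,57.5],[35.6,48.3],[46.9,37.4],[55,24],[56.2,21.1]):
    q=np.array([411+d[0],224+d[1],112]);print(np.round(q),T[:3,:3].T@(q-p)/50);p=q
E
```

```text
18.175 [394.574 287.702 119.586] [-0.475  0.435  0.928]
[408. 284. 112.] [-0.266 -0.101  0.152]
[428. 282. 112.] [-0.387 -0.089 -0.   ]
[447. 272. 112.] [-0.352 -0.22  -0.   ]
[458. 261. 112.] [-0.203 -0.24  -0.   ]
[466 248 112] [-0.134 -0.283  0.   ]
[467. 245. 112.] [-0.018 -0.06   0.   ]
```

>>> apply_moves(
  targets=[
    [-1,[0,0,0.14],[0,0,0]],
    [-1,[-0.13,-0.05,0],[0,0,0]],
    [-1,[-0.13,-0.05,0],[0,0,0]],
    [-1,[-0.19,-0.045,0],[0,0,0]],
    [-1,[-0.19,-0.045,0],[0,0,0]],
    [-1,[-0.18,-0.11,0],[0,0,0]],
    [-1,[-0.18,-0.11,0],[0,0,0]],
    [-1,[-0.1,-0.12,0],[0,0,0]],
  ],
)

```text
t: 19.18
ee_pos: [452.9, 266.6, 112.7]
orientation: [-0.157, 3.137, 0.0]
ft_force: [-1.1, 0.7, -0.0]
width: 0.4
grasp_force: 0.5
```

>>> apply_moves(
  targets=[
    [-1,[-0.1,-0.12,0],[0,0,0]],
    [-1,[-0.07,-0.14,0],[0,0,0]],
    [-1,[-0.07,-0.14,0],[0,0,0]],
    [-1,[-0.02,-0.06,0],[0,0,0]],
    [-1,[0,0,0],[0,0,0]],
  ],
)

```text
t: 19.8
ee_pos: [467.5, 245.0, 112.7]
orientation: [-0.157, 3.137, -0.0]
ft_force: [-0.5, 0.4, -0.2]
width: 0.2
grasp_force: 0.0
```

```bash
python3 - <<'E'
from h import *
np.set_printoptions(precision=3,suppress=True)
ob=ctrl.get_obs();T=tool(ob);print(ob["t"],T[:3,3],ob["ft_force"])
im=ctrl.get_image("wrist");W=T@np.array(im["hand_eye"])
t=ctrl.get_image("top");cv2.imwrite("pics/w6.png",np.hstack([cv2.resize(im["pixels"],(400,300)),cv2.resize(t["pixels"][180:255,180:280],(400,300),interpolation=cv2.INTER_CUBIC)]))
for n in("turnbutton_pivot","turnbutton_grip"):
    for r in ctrl.pinpoint(n,"wrist"):print(n,r["score"],r["xy"],onz(im,r["xy"],117,W))
E
```

```text
19.8 [467.493 245.036 112.737] [-0.466  0.429 -0.18 ]
turnbutton_pivot 0.67 [249.8, 163.7] [414.274 222.499 117.   ]
turnbutton_grip 0.56 [243.4, 249.9] [462.404 222.318 117.   ]
```

View pics/w6.png

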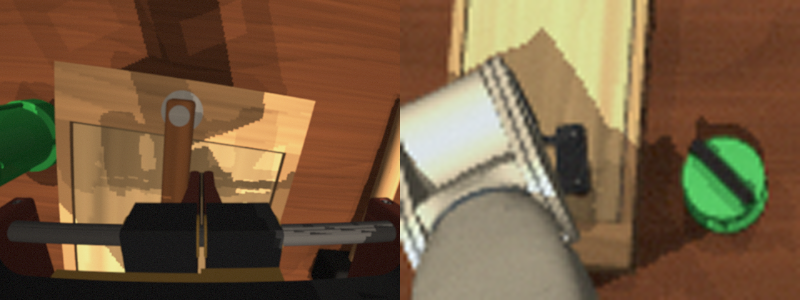

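The turnbutton now runs from its pivot at (180,110) straight across the lid's edge, at about 1.5 rad. I'll back away sideways and then up.

>>> apply_moves(
  targets=[
    [-1,[0,0.2,0],[0,0,0]],
    [-1,[0,0.2,-0.2],[0,0,0]],
    [-1,[0,0,-0.7],[0,0,0]],
    [-1,[0,0,-0.8],[0,0,0]],
    [-1,[0,0,-0.8],[0,0,0]],
    [-1,[0,0,-0.8],[0,0,0]],
    [-1,[0,0,-0.5],[0,0,0]],
    [-1,[0,0,0],[0,0,0]],
  ],
)

```text
t: 21.0
ee_pos: [466.2, 266.4, 305.2]
orientation: [-0.158, 3.133, 0.003]
ft_force: [0.3, -0.0, -0.4]
width: 0.8
grasp_force: 0.0
```

```bash
python3 - <<'E'
from h import *
np.set_printoptions(precision=2,suppress=True)
ob=ctrl.get_obs();T=tool(ob)
im=ctrl.get_image("wrist");W=T@np.array(im["hand_eye"]);s=ctrl.get_image("side")
cv2.imwrite("pics/w7.png",np.hstack([cv2.resize(im["pixels"],(400,300)),cv2.resize(s["pixels"][150:330,210:450],(400,300),interpolation=cv2.INTER_CUBIC)]))
for n in("turnbutton_pivot","turnbutton_grip"):
    for r in ctrl.pinpoint(n,"wrist"):print(n,r["score"],onz(im,r["xy"],117,W))
for n,z in(("lantern",6),("lantern_handle",176),("bottle",0),("cup",0),("mallet",0)):
    for r in ctrl.pinpoint(n,"side"):print(n,r["score"],onz(s,r["xy"],z))
E
```

```text
turnbutton_pivot 0.55 [414.23 222.37 117.  ]
turnbutton_grip 0.74 [668.48  67.03 117.  ]
lantern 0.7 [ 593.3  -245.58    6.  ]
lantern 0.61 [460.49  24.25   6.  ]
lantern_handle 0.96 [ 587.67 -246.59  176.  ]
lantern_handle 0.67 [475.75  34.87 176.  ]
bottle 0.56 [ 543.84 -520.64    0.  ]
cup 0.75 [763.19  -0.18   0.  ]
cup 0.69 [638.11 -62.75   0.  ]
mallet 0.69 [519.3  483.34   0.  ]
```

View pics/w7.png

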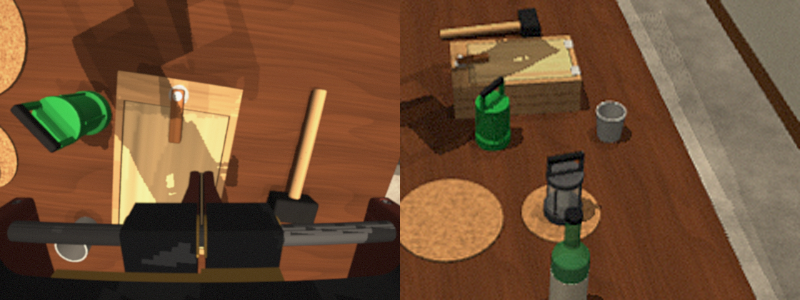

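The lantern stands upright on the 180 mm mat. The turnbutton points across the lid's edge, from (180,92) to (177,140), and nothing else has moved.

```bash
python3 -c "
from workcell import ctrl
print(ctrl.close_job())"
```

```text
the job is handed in; nothing more can be done
None
```

The job is handed in, verdict not shown: the lantern stands upright near the centre of the 180 mm cork mat, the turnbutton is at about 1.5 rad across the lid's edge, and the bottle, cup and mallet were left untouched.

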